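Change watches on the leak tester and hold its selector at the third stop

ROBOT

A 6-joint arm with a two-finger parallel gripper is mounted at the origin on the work surface. World frame = base frame: x ahead of the robot, y to its left, z up, the work surface at z = 0. Lengths are in mm, angles in rad, forces in N, time in s.
With the tool pointing down it reaches from about 350 to 875 mm from the base axis. Payload 4.2 kg.
Tool frame: the origin (TCP) lies between the finger pads, 19 mm behind the fingertips; this is the grasp point; z points along the fingers, y is the line along which they close (so a half turn about z gives the same grasp; the last joint's range is limited). The gripper opens to 85 mm and grips with 20 to 120 N. Pads are 22 mm wide; open, the fingers measure 114 mm over their backs; the gripper's body (76 mm by 85 mm) begins 54 mm behind the grasp point. The pads swing forward as they close: fully open they stand 13 mm farther back than shut.
Start: joints at [1.528, 0.385, 0.008, 0, -1.194, -0.259], TCP at [185.742, 596.74, 250.012] pointing down, gripper open.
Joint ranges: [-3.14, 3.14], [-1.21, 2.06], [-1.07, 1.41], [-3.16, 2.05], [-2.99, -0.16], [-3.1, 3.1]. Speed limits (rad/s): [2.79, 2.79, 3.14, 3.14, 3.14, 3.14].

INTERFACE

Orientations are given as a unit quaternion [x, y, z, w].
In Python, from bench import read_state, get_image, job_done, recognise, place_of gives the robot as it stands. The module is installed in compiled form; this text tells all that it offers.
- The arm moves only by the tool carry_out, never from a script. Its arguments are lists of equal length, an entry for each row: "slide": the shift along the tool's x, y, z in m, a list of three; "roll": the turn about the tool's z in degrees; "claw": the finger opening in m, from 0 to 0.0854. A call has 1 to 8 rows; each row is the pose to reach, as a shift and turn from the pose commanded when the call began, along the tool's axes at that moment; what a row does not reach only later rows make up. A row lasts 1/8 s, in which the tool goes at most 62.5 mm and 10.7 degrees, less where a joint would pass 70% of its speed; a pose out of reach is approached as far as the arm can. A call with a gripper value outside its range is refused whole. The fingers move at their own pace and stop on an object; the grip force is fixed at half the most. Time passes only in rows, so rows that repeat a pose let the fingers close. It gives the time, the measured TCP pose, the force, the opening and the grip force at its end, in the units of the state.
- read_state(): the state, without advancing time (a new reading comes with each control period).
- get_image(name): name is "scene" or "top"; returns a dict with "img" (384x512x3 uint8, red, green, blue), "z_map" (384x512 float32, mm along the optical axis (not along the pixel's ray), 0 where there is no reading), "mtx" (3x3 intrinsics, pixels), "k1" (the pictures are not rectified: a ray, as slopes to the right and down, at radius r is drawn at 1 + k1 r^2 times it, then the intrinsics apply), "world_from_camera" (4x4, takes a point from camera to world coordinates). Camera axes: x right, y up, looking along -z (the intrinsics and any distortion apply to the point x, -y, -z); pixel columns grow to the right and rows downward; lengths in mm; the calibration is good to about 2 mm. A picture is of the moment at which its call begins.
- job_done(): hands the job in; it is judged then, once.
Trained networks look in a picture, given as the dict that the camera call returned (one of the last four; its "shot" number tells which), for a name from the list of things; names that differ only in an ending like _2 or _b are one class to them, and where a whole thing is asked for, a point or a joint stands for the part that bears it (a point fixed in the world has none). Each returns a list of dicts, best first, with "conf" (0 to 1); they miss things now and then, are a little off and sometimes report something else, mostly with a low value. They report only what shows in the picture. A call takes as long as a camera call.
- recognise(picture, thing): "at" ([column, row] in pixels, amid what is visible of it).
- place_of(picture, thing): "at" ([column, row] in pixels: a listed point, or the origin of a listed thing).
The state is a dict: "clock": time; "joints": joint angles; "joint_vel": joint speeds; "joint_efforts": joint torques, N m; "position": TCP position; "ee_rot": TCP orientation; "contact_force": force on the tool from outside, world axes, zero at the start; "wrist_torque": the same for the moment, N m; "gripper_width": finger opening in mm; "grasp_force": force on a finger pad.
Only numpy, scipy, OpenCV 4.12 (cv2) and the standard library are available. Lean on these libraries where they do the work, as an engineer would, in place of code of your own. Each camera call takes 0.05 s, during which the arm holds its last target. There are 200 camera calls.

TASK

The watch on the leak tester is done: swap it with the one waiting on the wooden stand, each set down gently and upright in the other's nest. Then turn the tester's sprung selector knob clockwise from home, counting the clicks, to the third stop without running on to the fourth, and finish still gripping it and holding it there, because it springs home if let go. Leave the other things on the bench where they are.

Things in the scene. Friction and masses are not known exactly. Their poses are not given: they have to be found in the camera images.
- watch_gold: Gold watch without strap, standing dial-up on a round grey plastic case holder; the two are one piece: holder dia 44, 22 high, with the watch (case dia 37, lugs and crown within dia 44) on it, 32 high in all, about 120 g. Origin: centre of the holder's underside, z up. Grip it across the grey holder, any yaw
- watch_black: Black (dark steel case, black dial, orange hands) watch without strap, standing dial-up on a round grey plastic case holder; the two are one piece: holder dia 44, 22 high, with the watch (case dia 37, lugs and crown within dia 44) on it, 32 high in all, about 120 g. Origin: centre of the holder's underside, z up. Grip it across the grey holder, any yaw
- tester: Watch leak tester, fixed, varying place and yaw: grey deck 160 (x) by 280 (y), 20 high, watch nest at its +y end, blue control box (140 by 115, top at 50) with the knob at its -y end. Behind (+x of) the nest a blue gauge block, 130 long, top at 65, its face 58 from the nest centre. Origin: centre of the underside; -x is its front
- tester_nest (a point): Centre of the floor of the tester's watch nest, 20 above the bench: a blue collar, inner dia 54, outer dia 64, rising 5 above that floor. In the tester's frame at (-10, 75, 20) mm
- stand_nest (a point): Centre of the floor of the waiting stand's nest, 20 above the bench: a brass collar, inner dia 54, outer dia 64, rising 5, on a fixed dark wooden block 90 x 90 x 20
- pad: Fixed round cork pad on the bench, dia 80, 4 thick, always empty at the start: a spare place to park a watch. Origin: centre of the underside
- selector (a joint): Black selector knob, rad: 0 at home (start; red dash), growing clockwise from above. Five click stops (white dashes) 0.419 rad (24 deg) apart; third at 1.257. A spring (0.06 N m + 0.02 per rad) returns it home from any stop when let go. Clicks add 0.055 sin(15 q) N m: resistance falls to nearly nothing 6 deg before a stop, rises steeply through it, peaks at about 0.14 N m 6 deg past it
- selector_grip (a point): On the knob's vertical axis, 78 above the bench, 28 above the control box: put the TCP here. Knob: skirt dia 50, 6 high, with a straight bar grip 44 long, 12 wide, from 6 to 32 above the box. The frame turns with the knob; the bar lies along its x axis (at home the tester's x, white pointer end to -x): pinch across it, along y, from above
- oil_bottle: Bystander: small amber glass oil bottle, dia 30, 60 high; origin at the centre of its underside or middle
- loupe: Bystander: black eye loupe, dia 34, 30 high; origin at the centre of its underside or middle
- screwdriver: Bystander: red-handled screwdriver, 130 long, lying; origin at the centre of its underside or middle
- tweezers: Bystander: steel tweezers, 120 long, lying; origin at the centre of its underside or middle
- parts_dish: Bystander: white china dish, dia 80, 25 high; origin at the centre of its underside or middle
- red_box: Bystander: red plastic box 50 x 50 x 35; origin at the centre of its underside or middle
- crystal_jar: Bystander: blue jar with aluminium cap, dia 44, 45 high; origin at the centre of its underside or middle

How it is judged (in metres and radians):
On the way, in this order (a step that is already met when the one before it is completed fails the run):
1. the two watches have changed nests, seated, upright and released, with the selector still at home (((horizontal distance between watch_gold and tester_nest below 0.0075 m and z of watch_gold in the frame of tester_nest below 0.003 m and angle between each of watch_gold, watch_black's own z axis and vertical below 0.08 rad and distance of each of watch_gold, watch_black from where it was at the start of the episode above 0.1 m and contact force between each of watch_gold, watch_black and the fingers below 0.05 N and linear speed of each of watch_gold, watch_black below 0.03 m/s and horizontal distance between watch_black and stand_nest below 0.0075 m and z of watch_black in the frame of stand_nest below 0.003 m) or (horizontal distance between watch_black and tester_nest below 0.0075 m and z of watch_black in the frame of tester_nest below 0.003 m and angle between each of watch_black, watch_gold's own z axis and vertical below 0.08 rad and distance of each of watch_black, watch_gold from where it was at the start of the episode above 0.1 m and contact force between each of watch_black, watch_gold and the fingers below 0.05 N and linear speed of each of watch_black, watch_gold below 0.03 m/s and horizontal distance between watch_gold and stand_nest below 0.0075 m and z of watch_gold in the frame of stand_nest below 0.003 m)) and value of joint selector below 0.2 rad), for 0.2 s.
2. the fingers hold the selector at the third stop (value of joint selector between 1.12664 and 1.38664 rad and velocity of joint selector between -0.15 and 0.15 rad/s and contact force between the fingers and tester above 1 N), for 0.5 s.
At the end, for the whole second after the job is handed in: Each watch is seated in the nest where the other one started (within 7.5 mm of its centre, on its floor, upright within 4.5 degrees), released and still; the fingers hold the selector at the third stop, 1.257 rad within 0.13 rad (7 degrees), still, touching it with more than 1 N (all of step 2 and ((horizontal distance between watch_gold and tester_nest below 0.0075 m and z of watch_gold in the frame of tester_nest below 0.003 m and angle between each of watch_gold, watch_black's own z axis and vertical below 0.08 rad and distance of each of watch_gold, watch_black from where it was at the start of the episode above 0.1 m and contact force between each of watch_gold, watch_black and the fingers below 0.05 N and linear speed of each of watch_gold, watch_black below 0.03 m/s and horizontal distance between watch_black and stand_nest below 0.0075 m and z of watch_black in the frame of stand_nest below 0.003 m) or (horizontal distance between watch_black and tester_nest below 0.0075 m and z of watch_black in the frame of tester_nest below 0.003 m and angle between each of watch_black, watch_gold's own z axis and vertical below 0.08 rad and distance of each of watch_black, watch_gold from where it was at the start of the episode above 0.1 m and contact force between each of watch_black, watch_gold and the fingers below 0.05 N and linear speed of each of watch_black, watch_gold below 0.03 m/s and horizontal distance between watch_gold and stand_nest below 0.0075 m and z of watch_gold in the frame of stand_nest below 0.003 m))); the arm keeps its last pose, push and grip.
It fails at once if a bystander is pushed more than 25 mm from its place (distance of any of oil_bottle, loupe, screwdriver, tweezers, parts_dish, red_box, crystal_jar from where it was at the start of the episode above 0.025 m).
It fails at once if a watch is tipped over (more than 35 degrees) (angle between any of watch_gold, watch_black's own z axis and vertical above 0.6 rad).
It fails at once if a watch is let go while its underside is more than 30 mm above the nest floors (dropped) ((height (world z) of watch_gold above 0.05 m and contact force between watch_gold and the fingers below 0.05 N) or (height (world z) of watch_black above 0.05 m and contact force between watch_black and the fingers below 0.05 N)).
It fails at once if the selector is run on past the third stop towards the fourth (beyond 1.51 rad) (value of joint selector above 1.51 rad).
It also fails if it takes over 72 s, if anything falls off the work surface, if the arm or the gripper's body presses on something with over 40 N, if the wrist force passes 120 N, or if a joint passes its speed limit or range.

## Working session

There is one attempt and no reset: what is moved stays moved. The work goes in short steps, Python scripts to look and compute and a tool call to move; the robot and the scene stay as the last step left them, time stands still between calls to the robot, and variables do not carry over. Pictures are saved under pics/ and viewed, at most 10 in all, crops included, and the job is handed in when it is done.

Besides the shell and the picture viewer there is one more tool, called after "Request:" by a JSON object that holds its "name" and its "arguments". carry_out: Moves the arm, as the interface text tells. Its arguments: {"type":"object","properties":{"slide":{"type":"array"},"roll":{"type":"array"},"claw":{"type":"array"}},"required":["slide","roll","claw"]}

```bash
mkdir -p pics
cat > h.py <<'E'
import numpy as np, cv2
from bench import *
def ray(p,uv):
    m=p["mtx"];d=np.array([(uv[0]-m[0][2])/m[0][0],(uv[1]-m[1][2])/m[1][1]])
    u=d.copy()
    for _ in range(20): u=d/(1+p["k1"]*(u@u))
    return u
def world(p,c):
    return (np.array(p["world_from_camera"])@np.append(c,1))[:3]
def at_depth(p,uv,z=None):
    if z is None:
        r,c=int(round(uv[1])),int(round(uv[0])); w=p["z_map"][max(r-1,0):r+2,max(c-1,0):c+2]; w=w[w>0]
        z=np.median(w) if len(w) else 0
    u=ray(p,uv); return world(p,[u[0]*z,-u[1]*z,-z])
def at_height(p,uv,h):
    o=at_depth(p,uv,0.); q=at_depth(p,uv,1000.); return o+(q-o)*(h-o[2])/(q[2]-o[2])
E
python3 - <<'E'
from h import *
H=dict(watch_gold=20,watch_black=20,tester=0,tester_nest=20,stand_nest=20,pad=0,selector_grip=78,oil_bottle=0,loupe=0,screwdriver=0,tweezers=0,parts_dish=0,red_box=0,crystal_jar=0)
for n in("top","scene"):
    p=get_image(n); cv2.imwrite(f"pics/{n}0.png",p["img"][:,:,::-1])
    print(n,np.round(np.array(p["world_from_camera"])[:3,3]),p["k1"])
    for t,h in H.items():
        for r in place_of(p,t)[:2]: print(t,round(r["conf"],2),np.round(r["at"],1),np.round(at_height(p,r["at"],h),1),np.round(at_depth(p,r["at"]),1))
s=read_state();print({k:np.round(v,3) for k,v in s.items()})
E
```

```text
top [463. -21. 994.] -7.60719507632218e-05
watch_gold 0.71 [329.2 201. ] [ 520.1 -220.5   20. ] [ 518.4 -214.6   48.7]
watch_black 0.71 [129.9 172.1] [580.8 296.7  20. ] [577.  286.4  51.5]
watch_black 0.61 [317.8 141.1] [ 676.2 -189.1   20. ] [ 679.6 -191.7    4.5]
tester 0.98 [162.5 182. ] [559.4 216.1   0. ] [557.6 211.6  18.6]
tester_nest 0.8 [128.9 182.4] [554.  297.8  20. ] [551.3 288.2  49.2]
tester_nest 0.2 [107.4 254.7] [368.2 342.   20. ] [369.5 337.   33.3]
stand_nest 0.62 [331.5 198.2] [ 527.5 -226.3   20. ] [ 525.4 -219.7   51.4]
pad 0.87 [279.6 185.4] [558.9 -93.    0. ] [558.6 -92.8   3.1]
pad 0.24 [131.1 173.7] [579.1 299.8   0. ] [573.1 283.4  51.1]
selector_grip 0.51 [184.2 186.7] [541.8 144.3  78. ] [541.5 143.7  81.4]
oil_bottle 0.67 [271.6 135.9] [691.1 -68.8   0. ] [682.2 -66.9  39. ]
oil_bottle 0.48 [276.1 186.1] [556.8 -83.8   0. ] [556.6 -83.6   2.5]
loupe 0.64 [403.6 220.9] [ 474.3 -420.7    0. ] [ 473.9 -407.4   33. ]
loupe 0.6 [262.4 235.7] [425.8 -50.9   0. ] [426.9 -50.   29.3]
screwdriver 0.86 [321.5 246.9] [ 401.  -205.6    0. ] [ 401.8 -203.2   12.9]

[... 1336 characters left out ...]
x 0.7 [342.  145.7] [370.9 341.6   0. ] [385.8 328.4  12.3]
crystal_jar 0.69 [103.7 251.2] [ 475.  -430.4    0. ] [ 487.6 -430.5   11.8]
crystal_jar 0.67 [308.2 164.3] [406.1 189.1   0. ] [409.  186.9   2.5]
{'clock': np.float64(1.5), 'joints': array([ 1.528,  0.385,  0.008, -0.   , -1.194, -0.259]), 'joint_vel': array([ 0., -0.,  0., -0.,  0.,  0.]), 'joint_efforts': array([  0.   , -39.208,  18.862,   4.191,  -0.   ,  -0.   ]), 'position': array([185.727, 596.741, 250.014]), 'ee_rot': array([ 0.989, -0.15 , -0.   ,  0.   ]), 'contact_force': array([-0.357, -0.436, -0.86 ]), 'wrist_torque': array([ 0.014, -0.034, -0.04 ]), 'grasp_force': np.float64(0.0), 'gripper_width': np.float64(85.309)}
```

View pics/top0.png

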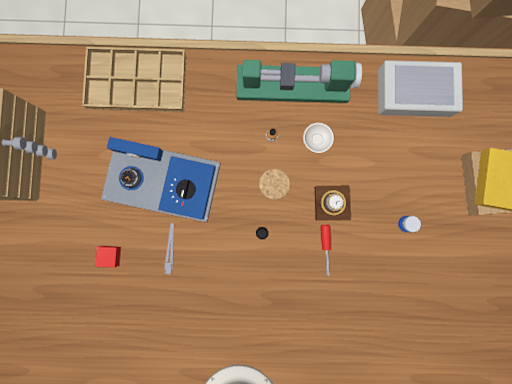

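View pics/scene0.png

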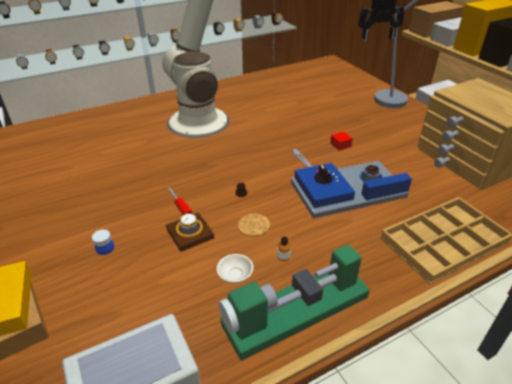

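The top view shows the black watch on the tester at (130,177), the knob at (186,188), the gold watch on the stand at (333,203) and the empty pad at (274,184). The scene view agrees, and the tester is yawed a little. Next I'll refine the positions from depth.

```bash
cat > m.py <<'E'
from h import *
def cloud(p,z=None):
    Z=p["z_map"].astype(float); r,c=np.mgrid[:Z.shape[0],:Z.shape[1]]; m=p["mtx"]
    d=np.stack([(c-m[0][2])/m[0][0],(r-m[1][2])/m[1][1]],-1); u=d.copy()
    for _ in range(15): u=d/(1+p["k1"]*(u**2).sum(-1,keepdims=True))
    P=np.stack([u[...,0]*Z,-u[...,1]*Z,-Z],-1); T=np.array(p["world_from_camera"])
    W=P@T[:3,:3].T+T[:3,3]; W[Z<=0]=np.nan; return W
def sel(W,c,r,lo,hi):
    k=(np.hypot(W[...,0]-c[0],W[...,1]-c[1])<r)&(W[...,2]>lo)&(W[...,2]<hi); return W[k],k
def rect(Q):
    (c,s,a)=cv2.minAreaRect(Q[:,:2].astype(np.float32)); return np.round(c,1),np.round(s,1),round(a,2)
E
python3 - <<'E'
from m import *
p=get_image("top");print(np.round(p["mtx"],1).tolist())
W=cloud(p)
for n,c in dict(gold=(522,-229),black=(563,292)).items():
    Q,_=sel(W,c,35,40,60); print(n,len(Q),np.round(np.percentile(Q[:,2],[5,50,95]),1),Q[:,:2].mean(0).round(1),[np.round(x,1) for x in cv2.minEnclosingCircle(Q[:,:2].astype(np.float32))])
Q,k=sel(W,(540,140),110,45,54);print("ctl",len(Q),rect(Q),np.median(Q[:,2]))
Q,k=sel(W,(558,212),190,14,58);print("deck",len(Q),rect(Q))
Q,k=sel(W,(525,-228),75,14,30);print("stand",len(Q),rect(Q))
Q,k=sel(W,(540,140),28,60,95);print("knob",len(Q),rect(Q),np.median(Q[:,2]),Q.mean(0).round(1))
Q,k=sel(W,(559,-90),60,2,8);print("pad",len(Q),rect(Q))
Q,k=sel(W,(600,-300),60,-20,20);print("bench",np.percentile(Q[:,2],[5,50,95]))
im=p["img"][:,:,::-1]
a=cv2.resize(im[130:230,90:230],None,fx=5,fy=5,interpolation=cv2.INTER_CUBIC)
cv2.imwrite("pics/c1.png",a)
E
```

```text
[[378.0, 0.0, 254.2], [0.0, 378.0, 188.1], [0.0, 0.0, 1.0]]
gold 232 [40.7 50.5 53.7] [ 516.  -228.7] [array([ 516.4, -229.3]), np.float64(23.1)]
black 228 [41.  49.9 53. ] [563.7 289.7] [array([564.8, 291.3]), np.float64(23.4)]
ctl 2242 (array([545. , 158.7]), array([145. , 139.8]), 79.59) 49.271785197519876
deck 5985 (array([561.1, 216.5]), array([280.3, 160. ]), 79.35)
stand 982 (array([ 505.9, -231. ]), array([109.3,  90.2]), 2.74)
knob 118 (array([537.1, 142.5]), array([39., 33.]), 23.8) 80.2975887633599 [537.4 143.6  78.5]
pad 631 (array([560.7, -91.9]), array([111.6, 114.4]), 46.42)
bench [-3.22622799 -0.26423662  2.67991404]
```

View pics/c1.png

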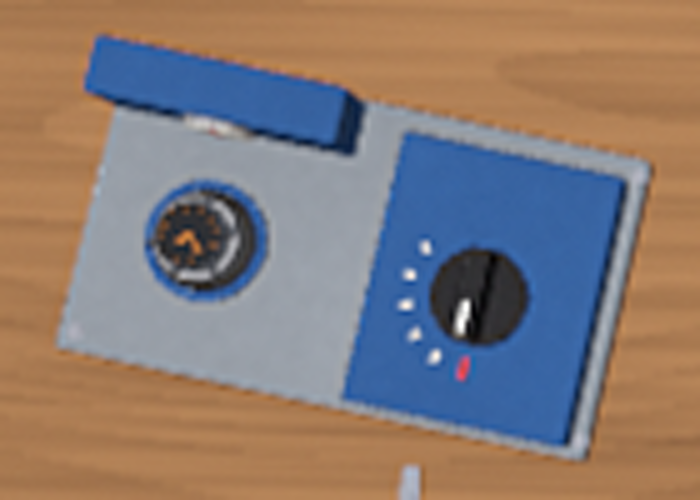

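The crop shows the tester corners clearly, with the knob pointer at the red home dash at crop (463,365), the collar centred near (207,241) and the knob at (480,298). I'll fit the model to these and cross-check with the scene camera.

Run:
```python
from m import *
from scipy.optimize import least_squares
p=get_image("top"); q=get_image("scene"); im=p["img"]; W=cloud(p)
cr=lambda x,y:((x+.5)/5-.5+90,(y+.5)/5-.5+130)
obs=[((60,347),20),((587,458),20),((650,160),20),((407,133),50),((625,180),50),((570,443),50),((343,398),50)]
O=np.array([at_height(p,cr(*c),h)[:2] for c,h in obs]); print(O.round(1).tolist())
# tester frame: deck corners known; box: 140(x) by 115(y), centre (bx,by) unknown
def f(v):
    x,y,a,bx,by=v; L=np.array([(-80,140),(-80,-140),(80,-140),(bx+70,by+57.5),(bx+70,by-57.5),(bx-70,by-57.5),(bx-70,by+57.5)])
    R=np.array([[np.cos(a),-np.sin(a)],[np.sin(a),np.cos(a)]]); return ((L@R.T+[x,y])-O).ravel()
s=least_squares(f,[560,215,-.19,0,-75]); print("fit",s.x.round(3),"yaw deg",np.degrees(s.x[2]).round(2),"res",s.fun.reshape(-1,2).round(1).tolist())
x,y,a=s.x[:3];R=np.array([[np.cos(a),-np.sin(a)],[np.sin(a),np.cos(a)]]);print("nest",R@[-10,75]+[x,y])
print("collar",at_height(p,cr(207,241),25),"knob",at_height(p,cr(480,298),56))
hsv=cv2.cvtColor(im,cv2.COLOR_RGB2HSV)
# stand: dark wood
k=np.zeros(im.shape[:2],bool);k[175:235,300:365]=True
d=(k&(hsv[...,2]<95)); n,l,st,ce=cv2.connectedComponentsWithStats(d.astype(np.uint8)); i=1+st[1:,4].argmax()
(c,s_,a_)=cv2.minAreaRect(np.argwhere(l==i)[:,::-1].astype(np.float32)); print("stand px",c,s_,a_,at_height(p,c,20))
k=(np.hypot(W[...,0]-560,W[...,1]+91)<60)&(hsv[...,1]<135)
n,l,st,ce=cv2.connectedComponentsWithStats(k.astype(np.uint8)); i=1+st[1:,4].argmax(); print("pad",st[i],ce[i],at_height(p,ce[i],4))
cv2.imwrite("pics/c2.png",np.hstack([cv2.resize(im[160:240,250:370,::-1],None,fx=4,fy=4,interpolation=cv2.INTER_CUBIC)[:, :],]))
cv2.imwrite("pics/c3.png",cv2.resize(q["img"][140:260,160:420,::-1],None,fx=3,fy=3,interpolation=cv2.INTER_CUBIC))
```

```text
[[509.2, 365.4], [459.7, 92.6], [614.8, 65.8], [620.4, 185.9], [599.6, 75.3], [467.0, 97.9], [486.2, 211.5]]
fit [ 5.62431e+02  2.15778e+02 -1.79000e-01 -5.82100e+00 -7.53600e+01] yaw deg -10.24 res [[-0.6, 2.4], [-0.9, -0.4], [1.5, -2.0], [2.0, 0.9], [2.4, -1.7], [-2.8, 0.6], [-1.6, 0.1]]
nest [565.91995841 291.36073833]
collar [565.55241174 291.44152914  25.        ] knob [537.55617836 144.55402949  56.        ]
stand px (319.0121765136719, 202.60977172851562) (31.91471290588379, 9.6075439453125) 83.6598129272461 [ 515.20085025 -194.17627077   20.        ]
pad [ 257  163   45   45 1550] [278.93612903 184.94064516] [559.68640815 -90.92755236   4.        ]
```

View pics/c2.png

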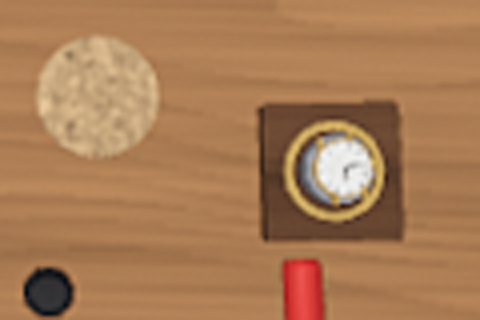

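View pics/c3.png

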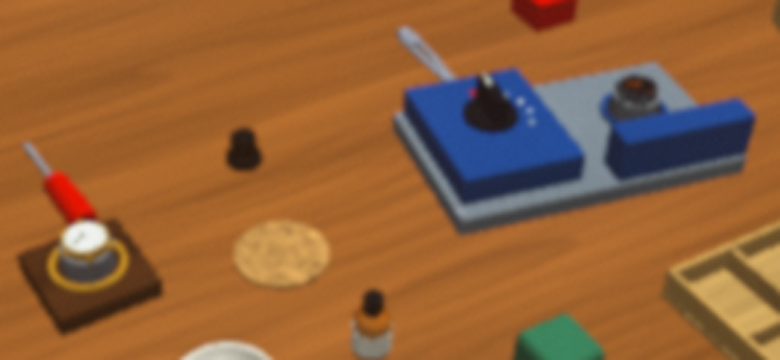

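The stand collar is at (335,171) and the pad at (98,97) in the first crop. In the scene crop the collar is at (88,263), the pad at (282,254) and the knob skirt near (491,113).

Run:
```python
from m import *
p=get_image("top"); q=get_image("scene")
g=lambda x,y,s,ox,oy:((x+.5)/s-.5+ox,(y+.5)/s-.5+oy)
P=lambda n,p,uv,h:print(n,at_height(p,uv,h)[:2].round(1))
P("stand top",p,g(335,171,4,250,160),25);P("stand scene",q,g(88,263,3,160,140),25)
P("standblk top",p,g(333,171,4,250,160),20)
P("pad top",p,g(98,97,4,250,160),4);P("pad scene",q,g(282,254,3,160,140),4)
P("gold dial top",p,g(344,170,4,250,160),52);P("gold dial scene",q,g(85,237,3,160,140),52)
P("black dial top",p,g(188,241,5,90,130),52);P("black dial scene",q,g(636,89,3,160,140),52)
P("knob skirt scene",q,g(491,113,3,160,140),56)
```

```text
stand top [ 516.5 -230.2]
stand scene [ 520.  -231.9]
standblk top [ 516.8 -230. ]
pad top [562.2 -78.2]
pad scene [564.9 -79.7]
gold dial top [ 515.8 -230. ]
gold dial scene [ 519.1 -231.1]
black dial top [562.4 292.2]
black dial scene [570. 284.]
knob skirt scene [541.2 142.7]
```

```bash
cat > go.py <<'E'
import sys
from h import *
from scipy.spatial.transform import Rotation as Ro
def go(x,y,z,yaw):
    s=read_state();R=Ro.from_quat(s["ee_rot"]);M=R.as_matrix();a=np.degrees(np.arctan2(M[1,0],M[0,0]))
    print("t",round(s["clock"],2),"pos",np.round(s["position"],1),"yaw",round(a,2),"tilt",np.round(M[:,2],3),"w",round(s["gripper_width"],1),"F",np.round(s["contact_force"],1),"q",np.round(s["joints"],2))
    print("slide m",np.round(M.T@(np.array([x,y,z])-s["position"])/1000,4),"roll",round((a-yaw+180)%360-180,2))
if __name__=="__main__": go(*map(float,sys.argv[1:]))
E
python3 go.py 566.5 291 110 -10.5
```

```text
t 1.75 pos [185.7 596.7 250. ] yaw -17.29 tilt [ 0. -0. -1.] w 85.5 F [ 0.7 -0.6 -0.6] q [ 1.53  0.38  0.01  0.   -1.19 -0.26]
slide m [0.4544 0.1787 0.14  ] roll -6.79
```

Request:
{"name": "carry_out", "arguments": {"slide": [[0.057,0.022,0.01],[0.114,0.045,0.02],[0.17,0.067,0.03],[0.227,0.089,0.05],[0.284,0.112,0.07],[0.341,0.134,0.09],[0.398,0.156,0.12],[0.4544,0.1787,0.14]], "roll": [-1,-2,-3,-4,-5,-6,-6.8,-6.8], "claw": [0.085,0.085,0.085,0.085,0.085,0.085,0.085,0.085]}}

```text
clock: 2.75
position: [558.4, 297.4, 113.3]
ee_rot: [0.996, -0.091, -0.0, 0.0]
contact_force: [0.8, 1.4, 0.2]
gripper_width: 85.0
grasp_force: 0.0
```

```bash
python3 go.py 566.5 291 46.5 -10.5
python3 - <<'E'
from h import *
p=get_image("scene"); cv2.imwrite("pics/s1.png",cv2.resize(p["img"][60:230,290:450,::-1],None,fx=3.5,fy=3.5,interpolation=cv2.INTER_CUBIC))
E
```

```text
t 2.75 pos [558.4 297.4 113.3] yaw -10.46 tilt [-0. -0. -1.] w 85.0 F [0.8 1.4 0.2] q [ 0.74  0.52 -0.14  0.   -0.91  0.64]
slide m [0.0091 0.0048 0.0668] roll 0.04
```

View pics/s1.png

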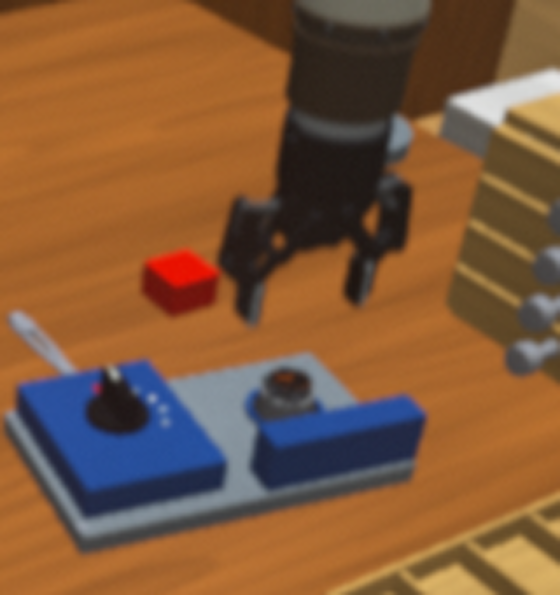

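The gripper hangs over the tester with its fingers on either side of the watch along the tester's y. I'll let it settle before descending.

Request:
{"name": "carry_out", "arguments": {"slide": [[0,0,0],[0,0,0]], "roll": [0,0], "claw": [0.085,0.085]}}

```text
clock: 3.05
position: [557.1, 299.2, 114.7]
ee_rot: [0.996, -0.091, 0.0, -0.0]
contact_force: [0.4, -0.3, 0.9]
gripper_width: 84.8
grasp_force: 0.0
```

```bash
python3 go.py 566.5 291 46.5 -10.5
```

```text
t 3.05 pos [557.1 299.2 114.7] yaw -10.46 tilt [ 0.001  0.001 -1.   ] w 84.8 F [ 0.4 -0.3  0.9] q [ 0.75  0.52 -0.14  0.   -0.91  0.64]
slide m [0.0106 0.0064 0.0682] roll 0.04
```

Request:
{"name": "carry_out", "arguments": {"slide": [[0.0106,0.0064,0.02],[0.0106,0.0064,0.05],[0.0106,0.0064,0.0682],[0.0106,0.0064,0.0682],[0.0106,0.0064,0.0682],[0.0106,0.0064,0.0682],[0.0106,0.0064,0.0682],[0.0106,0.0064,0.0682]], "roll": [0,0,0,0,0,0,0,0], "claw": [0.085,0.085,0.085,0.085,0.06,0.045,0.035,0.035]}}

```text
clock: 4.05
position: [567.3, 291.1, 47.7]
ee_rot: [0.996, -0.091, 0.001, -0.001]
contact_force: [-0.8, 1.3, 5.0]
gripper_width: 41.5
grasp_force: 61.2
```

```bash
python3 go.py 566.5 291 110 -10.5
```

```text
t 4.05 pos [567.3 291.1  47.7] yaw -10.46 tilt [ 0.003  0.002 -1.   ] w 41.5 F [-0.8  1.3  5. ] q [ 0.73  0.6  -0.19  0.   -0.78  0.66]
slide m [-0.0007  0.0001 -0.0623] roll 0.04
```

Request:
{"name": "carry_out", "arguments": {"slide": [[0,0,-0.005],[0,0,-0.01],[0,0,-0.015],[0,0,-0.015]], "roll": [0,0,0,0], "claw": [0.035,0.035,0.035,0.035]}}

```text
clock: 4.55
position: [566.7, 290.5, 61.4]
ee_rot: [0.996, -0.091, 0.0, -0.0]
contact_force: [0.2, -1.1, -1.4]
gripper_width: 41.4
grasp_force: 60.7
```

```bash
python3 go.py 566.5 291 110 -10.5
python3 - <<'E'
from h import *
p=get_image("scene"); cv2.imwrite("pics/s2.png",cv2.resize(p["img"][110:210,320:430,::-1],None,fx=6,fy=6,interpolation=cv2.INTER_CUBIC))
E
```

```text
t 4.55 pos [566.7 290.5  61.4] yaw -10.49 tilt [ 0.001  0.001 -1.   ] w 41.4 F [ 0.2 -1.1 -1.4] q [ 0.73  0.58 -0.18  0.   -0.81  0.66]
slide m [-0.0002 -0.0005 -0.0486] roll 0.01
```

View pics/s2.png

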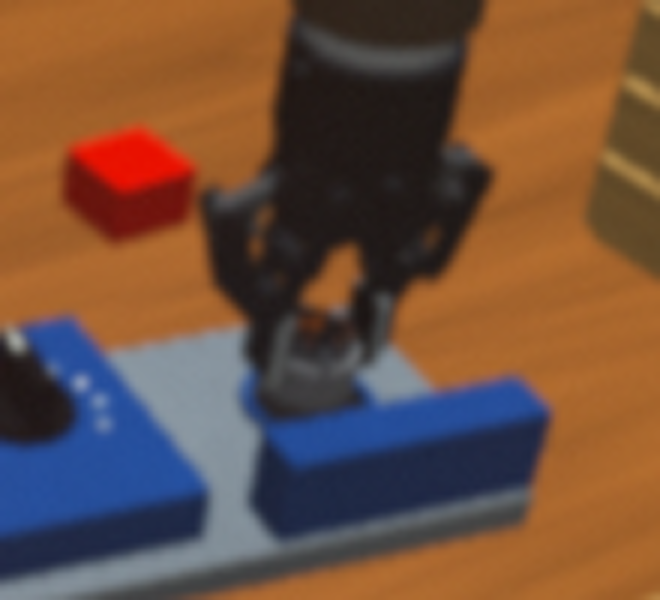

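The watch is lifted level between the fingers, just above the blue collar at (310,385). I'll carry it to the pad.

```bash
python3 go.py 563.5 -79 125 -10.5
```

```text
t 4.6 pos [566.5 290.3  61.1] yaw -10.5 tilt [ 0.  0. -1.] w 41.3 F [-1.5  0.7 -0.9] q [ 0.73  0.58 -0.18 -0.   -0.81  0.66]
slide m [ 0.0644  0.3637 -0.064 ] roll 0.0
```

Request:
{"name": "carry_out", "arguments": {"slide": [[0,0,-0.03],[0.002,0.01,-0.06],[0.012,0.07,-0.064],[0.023,0.13,-0.064],[0.034,0.19,-0.064],[0.044,0.25,-0.064],[0.055,0.31,-0.064],[0.0644,0.3637,-0.064]], "roll": [0,0,0,0,0,0,0,0], "claw": [0.035,0.035,0.035,0.035,0.035,0.035,0.035,0.035]}}

```text
clock: 5.6
position: [563.1, -81.1, 124.9]
ee_rot: [0.996, -0.092, -0.0, 0.0]
contact_force: [-0.3, 0.7, -1.4]
gripper_width: 41.2
grasp_force: 61.1
```

Request:
{"name": "carry_out", "arguments": {"slide": [[0,0,0.02],[0,0,0.05],[0,0,0.07],[0,0,0.08],[0,0,0.08]], "roll": [0,0,0,0,0], "claw": [0.035,0.035,0.035,0.035,0.035]}}

```text
clock: 6.22
position: [563.3, -79.0, 44.5]
ee_rot: [0.996, -0.091, -0.001, 0.0]
contact_force: [0.4, -0.2, -0.6]
gripper_width: 41.2
grasp_force: 61.1
```

```bash
python3 go.py 563.5 -79 32.5 -10.5
```

```text
t 6.22 pos [563.3 -79.   44.5] yaw -10.48 tilt [-0.001 -0.    -1.   ] w 41.2 F [ 0.4 -0.2 -0.6] q [ 0.15  0.52 -0.37  0.   -0.68  1.24]
slide m [ 0.0002 -0.      0.012 ] roll 0.02
```

Approach slowly until contact shows.

Request:
{"name": "carry_out", "arguments": {"slide": [[0,0,0.006],[0,0,0.01],[0,0,0.012],[0,0,0.012]], "roll": [0,0,0,0], "claw": [0.035,0.035,0.035,0.035]}}

```text
clock: 6.72
position: [563.6, -79.0, 33.0]
ee_rot: [0.996, -0.091, 0.0, 0.0]
contact_force: [0.8, 0.3, -1.2]
gripper_width: 41.2
grasp_force: 61.1
```

Request:
{"name": "carry_out", "arguments": {"slide": [[0,0,0.001],[0,0,0.002],[0,0,0.002]], "roll": [0,0,0], "claw": [0.035,0.035,0.035]}}

```text
clock: 7.1
position: [563.7, -79.0, 31.7]
ee_rot: [0.996, -0.091, 0.0, 0.0]
contact_force: [-1.9, 0.6, 4.0]
gripper_width: 41.5
grasp_force: 61.7
```

Request:
{"name": "carry_out", "arguments": {"slide": [[0,0,0],[0,0,0],[0,0,0],[0,0,-0.02],[0,0,-0.05],[0,0,-0.09],[0,0,-0.09]], "roll": [0,0,0,0,0,0,0], "claw": [0.055,0.07,0.085,0.085,0.085,0.085,0.085]}}

```text
clock: 7.98
position: [565.9, -78.8, 124.4]
ee_rot: [0.996, -0.091, 0.004, -0.001]
contact_force: [-0.0, -0.1, -0.9]
gripper_width: 84.9
grasp_force: 0.0
```

```bash
python3 go.py 518 -231 110 -10.5
python3 - <<'E'
from m import *
p=get_image("top"); W=cloud(p)
for t,h in (("watch_black",4),("watch_gold",20)):
    for r in place_of(p,t)[:2]: print(t,round(r["conf"],2),at_height(p,r["at"],h).round(1))
E
```

```text
t 7.97 pos [565.9 -78.8 124.4] yaw -10.45 tilt [ 0.008  0.    -1.   ] w 84.9 F [-0.  -0.1 -0.9] q [ 0.15  0.41 -0.3   0.   -0.85  1.24]
slide m [-0.0196  0.1583  0.014 ] roll 0.05
watch_black 0.36 [561.1 -80.8   4. ]
watch_gold 0.58 [ 522.6 -227.7   20. ]
```

Request:
{"name": "carry_out", "arguments": {"slide": [[-0.006,0.05,0],[-0.013,0.105,0],[-0.0195,0.158,0],[-0.0195,0.158,0],[-0.0195,0.158,0]], "roll": [0,0,0,0,0], "claw": [0.085,0.085,0.085,0.085,0.085]}}

```text
clock: 8.75
position: [515.0, -230.8, 119.8]
ee_rot: [0.996, -0.092, -0.001, -0.0]
contact_force: [-0.5, 0.5, 0.7]
gripper_width: 84.9
grasp_force: 0.0
```

```bash
python3 go.py 518 -231 46.5 -10.5
```

```text
t 8.75 pos [ 515.  -230.8  119.8] yaw -10.54 tilt [-0.002  0.    -1.   ] w 84.9 F [-0.5  0.5  0.7] q [-0.13  0.41 -0.31 -0.   -0.85  1.52]
slide m [ 0.0031 -0.0003  0.0733] roll -0.04
```

Request:
{"name": "carry_out", "arguments": {"slide": [[0.003,0,0.02],[0.003,0,0.05],[0.003,0,0.073],[0.003,0,0.073],[0.003,0,0.073],[0.003,0,0.073],[0.003,0,0.073],[0.003,0,0.073]], "roll": [0,0,0,0,0,0,0,0], "claw": [0.085,0.085,0.085,0.085,0.06,0.045,0.035,0.035]}}

```text
clock: 9.75
position: [519.6, -231.4, 49.7]
ee_rot: [0.996, -0.091, 0.002, 0.0]
contact_force: [-0.7, 2.6, 5.8]
gripper_width: 41.2
grasp_force: 60.4
```

```bash
python3 go.py 566.5 291 125 -10.5
```

```text
t 9.75 pos [ 519.6 -231.4   49.7] yaw -10.46 tilt [ 0.003 -0.001 -1.   ] w 41.2 F [-0.7  2.6  5.8] q [-0.13  0.51 -0.37  0.   -0.69  1.52]
slide m [-0.0485 -0.5222 -0.0755] roll 0.04
```

Request:
{"name": "carry_out", "arguments": {"slide": [[0,0,-0.006],[0,0,-0.015],[0,0,-0.015],[0,0,-0.015]], "roll": [0,0,0,0], "claw": [0.035,0.035,0.035,0.035]}}

```text
clock: 10.25
position: [518.3, -231.3, 62.9]
ee_rot: [0.996, -0.092, -0.0, -0.0]
contact_force: [-0.3, 0.5, -2.1]
gripper_width: 41.6
grasp_force: 60.8
```

```bash
python3 go.py 566.5 291 130 -10.5
python3 - <<'E'
from h import *
p=get_image("scene"); cv2.imwrite("pics/s3.png",cv2.resize(p["img"][150:290,130:290,::-1],None,fx=4,fy=4,interpolation=cv2.INTER_CUBIC))
E
```

```text
t 10.25 pos [ 518.3 -231.3   62.9] yaw -10.51 tilt [-0.  0. -1.] w 41.6 F [-0.3  0.5 -2.1] q [-0.13  0.49 -0.36 -0.   -0.72  1.52]
slide m [-0.0479 -0.5224 -0.067 ] roll -0.01
```

View pics/s3.png

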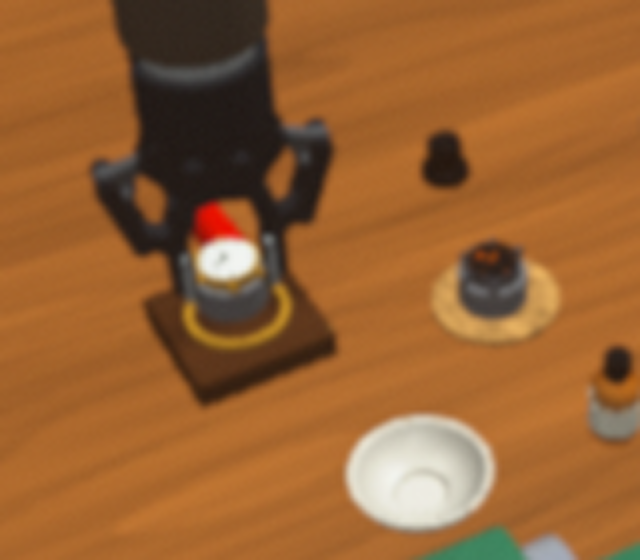

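The gold watch hangs level above the brass collar at (238,310), and the black watch stands upright on the pad at (493,280). I'll carry the gold one to the tester.

Request:
{"name": "carry_out", "arguments": {"slide": [[0,0,-0.03],[-0.001,-0.01,-0.06],[-0.006,-0.07,-0.067],[-0.012,-0.13,-0.067],[-0.017,-0.19,-0.067],[-0.023,-0.25,-0.067],[-0.029,-0.31,-0.067],[-0.034,-0.37,-0.067]], "roll": [0,0,0,0,0,0,0,0], "claw": [0.035,0.035,0.035,0.035,0.035,0.035,0.035,0.035]}}

```text
clock: 11.3
position: [552.2, 140.6, 129.7]
ee_rot: [0.996, -0.091, -0.0, 0.0]
contact_force: [1.5, 0.8, -1.5]
gripper_width: 41.5
grasp_force: 61.1
```

Request:
{"name": "carry_out", "arguments": {"slide": [[-0.005,-0.05,0],[-0.01,-0.105,0],[-0.0139,-0.1524,0],[-0.0139,-0.1524,0],[-0.0139,-0.1524,0]], "roll": [0,0,0,0,0], "claw": [0.035,0.035,0.035,0.035,0.035]}}

```text
clock: 11.92
position: [565.9, 290.5, 129.1]
ee_rot: [0.996, -0.091, -0.001, 0.001]
contact_force: [-0.8, -0.0, -1.6]
gripper_width: 41.7
grasp_force: 61.2
```

```bash
python3 go.py 566.5 291 60 -10.5
```

```text
t 11.93 pos [565.9 290.5 129.1] yaw -10.49 tilt [-0.002 -0.001 -1.   ] w 41.7 F [-0.8 -0.  -1.6] q [ 0.73  0.51 -0.12 -0.   -0.95  0.66]
slide m [ 0.0006 -0.0007  0.0691] roll 0.01
```

Request:
{"name": "carry_out", "arguments": {"slide": [[0.001,-0.0005,0.02],[0.001,-0.0005,0.045],[0.001,-0.0005,0.065],[0.001,-0.0005,0.073],[0.001,-0.0005,0.077],[0.001,-0.0005,0.078],[0.001,-0.0005,0.078]], "roll": [0,0,0,0,0,0,0], "claw": [0.035,0.035,0.035,0.035,0.035,0.035,0.035]}}

```text
clock: 12.8
position: [568.0, 291.5, 52.7]
ee_rot: [0.996, -0.091, 0.0, -0.0]
contact_force: [0.9, 0.7, -2.0]
gripper_width: 41.3
grasp_force: 61.2
```

Request:
{"name": "carry_out", "arguments": {"slide": [[0,0,0.001],[0,0,0.002],[0,0,0.002]], "roll": [0,0,0], "claw": [0.035,0.035,0.035]}}

```text
clock: 13.18
position: [567.6, 291.4, 50.0]
ee_rot: [0.996, -0.091, -0.0, 0.0]
contact_force: [-0.4, -0.8, -2.0]
gripper_width: 41.2
grasp_force: 61.2
```

Request:
{"name": "carry_out", "arguments": {"slide": [[0,0,0.001],[0,0,0.001]], "roll": [0,0], "claw": [0.035,0.035]}}

```text
clock: 13.42
position: [567.7, 291.4, 49.7]
ee_rot: [0.996, -0.091, 0.0, -0.0]
contact_force: [-1.7, 0.2, 3.4]
gripper_width: 41.6
grasp_force: 61.8
```

Contact at the expected floor height, so I'll release and rise.

Request:
{"name": "carry_out", "arguments": {"slide": [[0,0,0],[0,0,0],[0,0,0],[0,0,-0.02],[0,0,-0.05],[0,0,-0.08],[0,0,-0.08]], "roll": [0,0,0,0,0,0,0], "claw": [0.055,0.07,0.085,0.085,0.085,0.085,0.085]}}

```text
clock: 14.3
position: [569.2, 292.4, 131.9]
ee_rot: [0.996, -0.091, 0.002, -0.002]
contact_force: [-0.6, -0.3, 0.3]
gripper_width: 84.8
grasp_force: 0.0
```

```bash
python3 go.py 563.7 -79 130 -10.5
```

```text
t 14.3 pos [569.2 292.4 131.9] yaw -10.47 tilt [ 0.005  0.004 -1.   ] w 84.8 F [-0.6 -0.3  0.3] q [ 0.73  0.51 -0.11  0.   -0.95  0.66]
slide m [0.0621 0.3662 0.0005] roll 0.03
```

Request:
{"name": "carry_out", "arguments": {"slide": [[0.01,0.06,0],[0.02,0.12,0],[0.03,0.18,0],[0.04,0.24,0],[0.051,0.3,0],[0.062,0.366,0],[0.062,0.366,0],[0.062,0.366,0]], "roll": [0,0,0,0,0,0,0,0], "claw": [0.085,0.085,0.085,0.085,0.085,0.085,0.085,0.085]}}

```text
clock: 15.3
position: [561.6, -80.2, 128.2]
ee_rot: [0.996, -0.092, -0.001, 0.0]
contact_force: [-0.2, 1.3, 0.1]
gripper_width: 85.1
grasp_force: 0.0
```

```bash
python3 go.py 563.7 -79 31 -10.5
```

```text
t 15.3 pos [561.6 -80.2 128.2] yaw -10.57 tilt [-0.001  0.    -1.   ] w 85.1 F [-0.2  1.3  0.1] q [ 0.14  0.41 -0.3  -0.   -0.87  1.24]
slide m [ 0.002  -0.0016  0.0972] roll -0.07
```

Request:
{"name": "carry_out", "arguments": {"slide": [[0.002,-0.0016,0.03],[0.002,-0.0016,0.07],[0.002,-0.0016,0.097],[0.002,-0.0016,0.097],[0.002,-0.0016,0.097],[0.002,-0.0016,0.097],[0.002,-0.0016,0.097],[0.002,-0.0016,0.097]], "roll": [0,0,0,0,0,0,0,0], "claw": [0.085,0.085,0.085,0.085,0.06,0.045,0.035,0.035]}}

```text
clock: 16.3
position: [565.4, -78.3, 33.9]
ee_rot: [0.996, -0.091, 0.002, -0.0]
contact_force: [-0.4, 2.3, 5.3]
gripper_width: 41.2
grasp_force: 60.2
```

Request:
{"name": "carry_out", "arguments": {"slide": [[0,0,-0.006],[0,0,-0.015],[0,0,-0.015],[0,0,-0.015]], "roll": [0,0,0,0], "claw": [0.035,0.035,0.035,0.035]}}

```text
clock: 16.8
position: [564.1, -78.7, 46.9]
ee_rot: [0.996, -0.092, -0.0, -0.0]
contact_force: [0.3, -0.4, -1.4]
gripper_width: 40.7
grasp_force: 60.7
```

```bash
python3 go.py 518 -231 120 -10.5
```

```text
t 16.8 pos [564.1 -78.7  46.9] yaw -10.51 tilt [-0.  0. -1.] w 40.7 F [ 0.3 -0.4 -1.4] q [ 0.15  0.52 -0.37 -0.   -0.69  1.24]
slide m [-0.0175  0.1582 -0.0731] roll -0.01
```

Request:
{"name": "carry_out", "arguments": {"slide": [[0,0,-0.04],[0,0.005,-0.073],[-0.006,0.055,-0.073],[-0.012,0.11,-0.073],[-0.0175,0.158,-0.073],[-0.0175,0.158,-0.073],[-0.0175,0.158,-0.073]], "roll": [0,0,0,0,0,0,0], "claw": [0.035,0.035,0.035,0.035,0.035,0.035,0.035]}}

```text
clock: 17.68
position: [518.0, -230.8, 119.6]
ee_rot: [0.996, -0.092, -0.0, -0.0]
contact_force: [0.3, 1.2, -2.0]
gripper_width: 41.1
grasp_force: 61.2
```

```bash
python3 go.py 518 -231 52 -10.5
```

```text
t 17.68 pos [ 518.  -230.8  119.6] yaw -10.53 tilt [-0.001  0.    -1.   ] w 41.1 F [ 0.3  1.2 -2. ] q [-0.13  0.42 -0.31 -0.   -0.85  1.52]
slide m [0.     0.0002 0.0676] roll -0.03
```

Request:
{"name": "carry_out", "arguments": {"slide": [[0,0,0.02],[0,0,0.045],[0,0,0.058],[0,0,0.064],[0,0,0.067],[0,0,0.068],[0,0,0.068]], "roll": [0,0,0,0,0,0,0], "claw": [0.035,0.035,0.035,0.035,0.035,0.035,0.035]}}

```text
clock: 18.55
position: [518.6, -230.9, 52.5]
ee_rot: [0.996, -0.091, 0.001, 0.0]
contact_force: [-0.4, 0.2, -1.3]
gripper_width: 41.0
grasp_force: 61.2
```

Request:
{"name": "carry_out", "arguments": {"slide": [[0,0,0.001],[0,0,0.002],[0,0,0.002]], "roll": [0,0,0], "claw": [0.035,0.035,0.035]}}

```text
clock: 18.92
position: [518.3, -230.8, 50.0]
ee_rot: [0.996, -0.091, 0.0, 0.0]
contact_force: [-0.7, 0.6, -1.4]
gripper_width: 41.0
grasp_force: 61.2
```

Request:
{"name": "carry_out", "arguments": {"slide": [[0,0,0.001],[0,0,0.001]], "roll": [0,0], "claw": [0.035,0.035]}}

```text
clock: 19.18
position: [518.3, -230.9, 50.0]
ee_rot: [0.996, -0.091, 0.0, 0.0]
contact_force: [-2.4, 1.1, 4.6]
gripper_width: 41.4
grasp_force: 61.8
```

Request:
{"name": "carry_out", "arguments": {"slide": [[0,0,0],[0,0,0],[0,0,0],[0,0,-0.02],[0,0,-0.05],[0,0,-0.08],[0,0,-0.08]], "roll": [0,0,0,0,0,0,0], "claw": [0.055,0.07,0.085,0.085,0.085,0.085,0.085]}}

```text
clock: 20.05
position: [519.9, -231.1, 131.5]
ee_rot: [0.996, -0.091, 0.003, 0.0]
contact_force: [-0.3, -0.6, -0.1]
gripper_width: 85.2
grasp_force: 0.0
```

```bash
python3 go.py 539 143.5 140 -10.5
```

```text
t 20.05 pos [ 519.9 -231.1  131.5] yaw -10.47 tilt [ 0.006 -0.001 -1.   ] w 85.2 F [-0.3 -0.6 -0.1] q [-0.13  0.4  -0.29  0.   -0.87  1.52]
slide m [-0.0492 -0.3718 -0.0088] roll 0.03
```

Request:
{"name": "carry_out", "arguments": {"slide": [[-0.007,-0.055,-0.008],[-0.014,-0.11,-0.008],[-0.021,-0.165,-0.008],[-0.03,-0.225,-0.008],[-0.03,-0.225,-0.008]], "roll": [0,0,0,0,0], "claw": [0.06,0.06,0.06,0.06,0.06]}}

```text
clock: 20.68
position: [529.5, -0.6, 136.1]
ee_rot: [0.996, -0.089, -0.001, 0.0]
contact_force: [0.6, -0.1, -0.7]
gripper_width: 60.1
grasp_force: 0.0
```

```bash
python3 go.py 539 143.5 140 -10.5
python3 - <<'E'
from m import *
p=get_image("top"); q=get_image("scene"); f=lambda p,a,b,c,d:cv2.resize(p["img"][a:b,c:d,::-1],(380,285),interpolation=cv2.INTER_CUBIC)
cv2.imwrite("pics/v.png",np.vstack([np.hstack([f(p,145,235,100,220),f(p,170,230,293,373)]),np.hstack([f(q,130,220,300,420),f(q,200,275,140,240)])]))
for im in(p,q):
  for t,h in (("watch_gold",20),("watch_black",20),("selector_grip",78)):
    for r in place_of(im,t)[:2]: print(t,round(r["conf"],2),at_height(im,r["at"],h).round(1))
W=cloud(p)
for n,c in dict(black=(518,-231),gold=(567,291)).items():
    Q,_=sel(W,c,35,40,60); print(n,len(Q),np.round(np.percentile(Q[:,2],[5,50,95]),1),[np.round(x,1) for x in cv2.minEnclosingCircle(Q[:,:2].astype(np.float32))])
E
```

```text
t 20.68 pos [529.5  -0.6 136.1] yaw -10.16 tilt [-0.001  0.    -1.   ] w 60.1 F [ 0.6 -0.1 -0.7] q [ 0.31  0.34 -0.38 -0.   -0.85  1.09]
slide m [-0.0161 -0.1435 -0.0039] roll 0.34
watch_gold 0.54 [563.2 292.1  20. ]
watch_black 0.77 [ 521.7 -233.9   20. ]
selector_grip 0.62 [669.8 -67.6  78. ]
watch_gold 0.69 [480.7 195.2  20. ]
watch_gold 0.66 [560.1 286.2  20. ]
selector_grip 0.78 [547.6 140.4  78. ]
black 230 [40.7 50.5 53.7] [array([ 514. , -232.1]), np.float64(23.3)]
gold 148 [41.9 50.4 53.2] [array([567.3, 290.4]), np.float64(21.7)]
```

View pics/v.png

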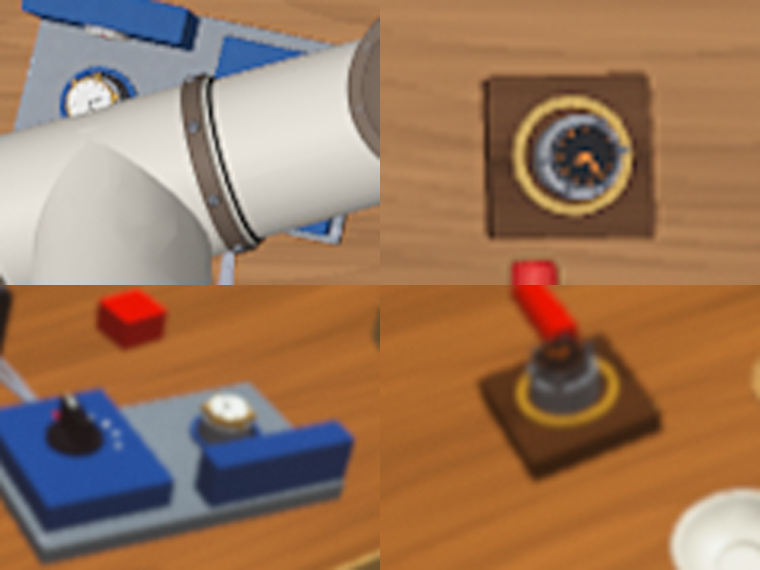

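Top right shows the black watch inside the brass collar at (572,155). Bottom left shows the gold watch seated in the tester nest at (228,415), with the knob still at home. Now for the knob.

Request:
{"name": "carry_out", "arguments": {"slide": [[-0.005,-0.05,0],[-0.011,-0.1,0],[-0.016,-0.143,0],[-0.016,-0.143,0],[-0.016,-0.143,0]], "roll": [0,0,0,0,0], "claw": [0.06,0.06,0.06,0.06,0.06]}}

```text
clock: 21.7
position: [539.8, 138.6, 136.8]
ee_rot: [0.996, -0.092, -0.0, 0.0]
contact_force: [0.5, 0.5, -0.0]
gripper_width: 60.1
grasp_force: 0.0
```

```bash
python3 go.py 540 143 78 -10.5
```

```text
t 21.7 pos [539.8 138.6 136.8] yaw -10.54 tilt [-0.001 -0.    -1.   ] w 60.1 F [ 0.5  0.5 -0. ] q [ 0.54  0.38 -0.31 -0.   -0.88  0.84]
slide m [-0.0006 -0.0044  0.0588] roll -0.04
```

Request:
{"name": "carry_out", "arguments": {"slide": [[-0.0006,-0.0044,0.02],[-0.0006,-0.0044,0.045],[-0.0006,-0.0044,0.058],[-0.0006,-0.0044,0.058],[-0.0006,-0.0044,0.058],[-0.0006,-0.0044,0.058],[-0.0006,-0.0044,0.058],[-0.0006,-0.0044,0.058]], "roll": [0,0,0,0,0,0,0,0], "claw": [0.06,0.06,0.06,0.045,0.03,0.02,0.005,0.005]}}

```text
clock: 22.7
position: [541.2, 145.7, 80.2]
ee_rot: [0.996, -0.091, 0.002, -0.002]
contact_force: [-0.5, 5.1, 0.4]
gripper_width: 10.9
grasp_force: 60.0
```

Request:
{"name": "carry_out", "arguments": {"slide": [[0,0,0],[0,0,0]], "roll": [0,0], "claw": [0.005,0.005]}}

```text
clock: 22.95
position: [541.2, 145.8, 80.2]
ee_rot: [0.996, -0.091, 0.002, -0.002]
contact_force: [-1.6, 5.9, 1.8]
gripper_width: 10.7
grasp_force: 60.0
```

```bash
python3 go.py 540 143 78 -10.5; python3 -c "
from h import *
print(np.round(read_state()['wrist_torque'],2))"
```

```text
t 22.95 pos [541.2 145.8  80.2] yaw -10.44 tilt [ 0.003  0.003 -1.   ] w 10.7 F [-1.6  5.9  1.8] q [ 0.55  0.46 -0.36 -0.   -0.75  0.84]
slide m [-0.0007  0.0029  0.0021] roll 0.06
[ 1.28  0.35 -0.  ]
```

Request:
{"name": "carry_out", "arguments": {"slide": [[0,-0.003,0.001],[0,-0.003,0.001],[0,-0.003,0.001],[0,-0.003,0.001],[0,-0.003,0.001],[0,-0.003,0.001],[0,-0.003,0.001],[0,-0.003,0.001]], "roll": [0,4,8,12,16,20,24,24], "claw": [0.005,0.005,0.005,0.005,0.005,0.005,0.005,0.005]}}

```text
clock: 23.95
position: [540.7, 144.7, 80.1]
ee_rot: [0.955, -0.296, 0.0, 0.002]
contact_force: [-1.1, -7.3, 10.5]
gripper_width: 10.9
grasp_force: 61.3
```

```bash
python3 go.py 541 146 78 -82.4; python3 -c "
from h import *
print(np.round(read_state()['wrist_torque'],2))"
```

```text
t 23.95 pos [540.7 144.7  80.1] yaw -34.45 tilt [-0.001 -0.004 -1.   ] w 10.9 F [-1.1 -7.3 10.5] q [ 0.55  0.46 -0.36  0.   -0.75  0.41]
slide m [-0.0004 -0.0012  0.0021] roll 47.95
[-2.23  0.49  0.06]
```

Request:
{"name": "carry_out", "arguments": {"slide": [[0.001,0.0012,-0.002],[0.001,0.0012,-0.002],[0.001,0.0012,-0.002],[0.001,0.0012,-0.002],[0.001,0.0012,-0.002],[0.001,0.0012,-0.002],[0.001,0.0012,-0.002],[0.001,0.0012,-0.002]], "roll": [0,4,8,12,16,20,24,24], "claw": [0.005,0.005,0.005,0.005,0.005,0.005,0.005,0.005]}}

```text
clock: 24.95
position: [539.6, 143.7, 80.1]
ee_rot: [0.872, -0.489, -0.001, 0.002]
contact_force: [-1.6, -5.4, 3.7]
gripper_width: 10.5
grasp_force: 60.4
```

```bash
python3 go.py 541 146 78 -82.4; python3 -c "
from h import *
print(np.round(read_state()['wrist_torque'],2))"
```

```text
t 24.95 pos [539.6 143.7  80.1] yaw -58.5 tilt [-0.004 -0.003 -1.   ] w 10.5 F [-1.6 -5.4  3.7] q [ 0.55  0.46 -0.37  0.   -0.75 -0.  ]
slide m [-0.0013 -0.0024  0.0021] roll 23.9
[-1.66  0.58  0.1 ]
```

Request:
{"name": "carry_out", "arguments": {"slide": [[0.0007,0.0008,0],[0.0007,0.0008,0],[0.0007,0.0008,0],[0.0007,0.0008,0],[0.0007,0.0008,0],[0.0007,0.0008,0],[0.0007,0.0008,0],[0.0007,0.0008,0]], "roll": [3,7,11,15,19,22,24,24], "claw": [0.005,0.005,0.005,0.005,0.005,0.005,0.005,0.005]}}

```text
clock: 25.95
position: [538.2, 143.1, 80.1]
ee_rot: [0.752, -0.659, -0.001, 0.003]
contact_force: [-6.1, -2.1, 6.3]
gripper_width: 11.0
grasp_force: 60.7
```

Request:
{"name": "carry_out", "arguments": {"slide": [[0,0,0],[0,0,0],[0,0,0],[0,0,0],[0,0,0],[0,0,0],[0,0,0],[0,0,0]], "roll": [0,0,0,0,0,0,0,0], "claw": [0.005,0.005,0.005,0.005,0.005,0.005,0.005,0.005]}}

```text
clock: 26.95
position: [538.2, 143.1, 80.1]
ee_rot: [0.752, -0.659, -0.001, 0.003]
contact_force: [-5.9, -2.0, 6.7]
gripper_width: 10.8
grasp_force: 60.7
```

```bash
python3 go.py 541 146 78 -82.4
python3 - <<'E'
from m import *
print(np.round(read_state()['wrist_torque'],2))
q=get_image("scene"); cv2.imwrite("pics/k.png",cv2.resize(q["img"][140:215,290:390,::-1],None,fx=7,fy=7,interpolation=cv2.INTER_CUBIC))
for t in ("watch_gold","watch_black"):
    for r in place_of(q,t)[:2]: print(t,round(r["conf"],2),at_height(q,r["at"],20).round(1))
E
```

```text
t 26.95 pos [538.2 143.1  80.1] yaw -82.49 tilt [-0.005 -0.003 -1.   ] w 10.8 F [-5.9 -2.   6.7] q [ 0.55  0.45 -0.37 -0.   -0.76 -0.42]
slide m [-0.0025 -0.0031  0.0021] roll -0.09
[-0.65  1.64  0.07]
watch_gold 0.55 [554.1 293.   20. ]
watch_black 0.55 [ 505.6 -230.9   20. ]
```

View pics/k.png

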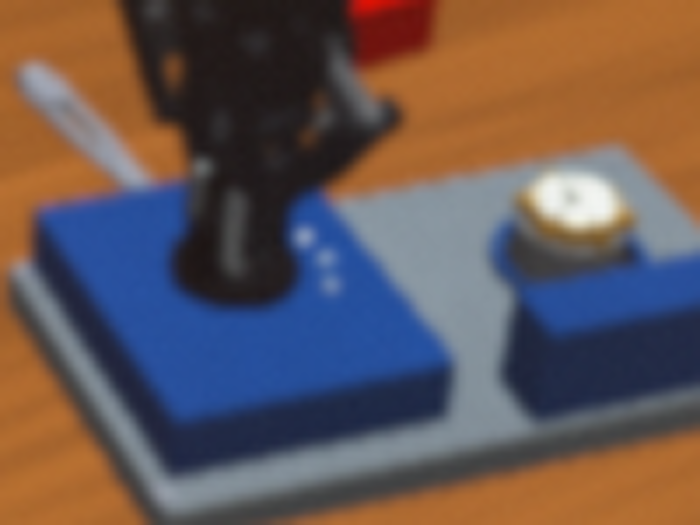

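The fingers grip the bar at (235,240), turned 72° from home. The gold watch sits in the tester nest at (575,215). Handing in.

```bash
python3 -c "
from bench import *
print(job_done())"
```

```text
the job is handed in; nothing more can be done
None
```

I swapped the two watches, each seated upright in the other's nest, and the arm is still holding the selector at the third stop (gripper turned 72° from home). I handed the job in at about 27 s and the hand-in call returned no verdict.

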